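# Build a test-sieve stack and slide it under the shaker's clamp head

### The job

Build the sieve stack on the shaker's pulled-out cradle, one piece at a time from the bottom up: the pan inside the cradle's ring, then the fine sieve, then the coarse sieve, then the lid, each seated squarely in the one below. Then push the cradle by its handle fully home under the low clamp head, and let go, with the stack still standing seated. Leave the beaker and the amber vial that stand among the pieces where they are, upright.

Things in the scene. Friction and masses are not known exactly. Their poses are not given: they have to be found in the camera images.
- pan: Receiving pan of the sieve set, loose: an open round steel cup with a smooth plain floor and a flat foot, 60 mm outside diameter, 34 mm high, wall 3 mm (bore 54 mm), about 100 g. Stands upright on the bench. Origin: centre of its underside, z up along its axis.
- fine_sieve: Fine sieve, loose, steel, 60 mm outside, bore 54 mm, close brass mesh (3 mm grid) near its bottom. 30 mm high: a 60 mm cylinder from 8 to 30 mm above the origin, below it a conical skirt, 41 mm wide at its foot and 51 mm at 8 mm, that enters the bore of the piece below until the shoulder at 8 mm lies on that rim. About 90 g. Stands on its skirt. Origin: centre of the skirt's underside, z up.
- coarse_sieve: Coarse sieve, loose: like the fine sieve but with an open, wide grid (brass bars 9.5 mm apart on black) and taller: 38 mm high overall, the 60 mm cylinder from 8 to 38 mm above the origin, the same 8 mm conical skirt below. Bore 54 mm. About 90 g. Origin: centre of the skirt's underside, z up.
- lid: Lid, loose: the same 8 mm conical skirt, a closed steel disc 60 mm in diameter from 8 to 13 mm above the origin, and a dark round knob, 20 mm diameter, from 13 to 33 mm, on its axis. About 80 g. Origin: centre of the skirt's underside, z up.
- cradle (a joint): Slide position of the shaker's cradle in m: 0 fully pulled out towards the robot, 0.14 fully home against its stop under the clamp head; starts between 0 and 0.03. It slides level along the +x axis of point seat, stays where it is left, and takes about 2 to 5 N to push.
- shaker: Grey shaker, fixed. Origin: on the bench, below the seat when the cradle is fully out; x: the slide's way home. Base 160 mm wide, 20 mm high, x -70 to 240 mm. Round black clamp head, 64 mm diameter, at x 140 mm, flat underside 150 mm above the bench (the complete stack reaches 141 mm); a white arm over it, x 100 to 240 mm, up to 200 mm; white column, 100 mm wide, from x 195 mm.
- seat (a point): Centre of the flat aluminium floor inside the cradle's ring, 30 mm above the bench, on which the pan stands. The dark ring around it is 76 mm in inner and 84 mm in outer diameter and 4 mm high. x axis: the direction in which the cradle slides home (away from the robot); z up. It moves with the cradle.
- handle (a point): Top centre of the cradle's handle, an upright black round post 16 mm in diameter and 45 mm tall that stands on the cradle floor, 100 mm before the seat (along the seat's -x); its top is 75 mm above the bench. It moves with the cradle. Axes as point seat.
- beaker: Small clear glass beaker, open, 50 mm diameter at the rim, 65 mm high, standing loose among the pieces; not part of the job. Origin: centre of its underside.
- vial: Small closed amber glass jar with white cap and label, 42 mm diameter, 62 mm high, standing loose among the pieces; not part of the job. Origin: centre of its underside.

How it is judged:
By the outcome, as a careful person would: the job done as asked, in the order asked, and still so for the second after the job is handed in, with the robot touching nothing.
It also fails if it takes over 144 s, if anything falls off the work surface, if the arm or the gripper's body presses on something with over 40 N, if the wrist force passes 120 N, or if a joint passes its speed limit or range.

### The arm

A 7-joint arm with a two-finger parallel gripper is mounted at the origin on the work surface. World frame = base frame: x ahead of the robot, y to its left, z up, the work surface at z = 0. Lengths are in m, angles in rad, forces in N, time in s.
With the tool pointing down it reaches from about 0.4 to 0.875 m from the base axis. Payload 19.3 kg.
Tool frame: the origin (TCP) lies at the very end of the fingers, on their centre line; the grasp point (between the pads) lies 19 mm behind it; z points along the fingers, y is the line along which they close (so a half turn about z gives the same grasp; the last joint's range is limited). The gripper opens to 85 mm and grips with 20 to 120 N. Pads are 22 mm wide; open, the fingers measure 114 mm over their backs; the gripper's body (76 mm by 85 mm) begins 54 mm behind the grasp point. The pads swing forward as they close: fully open they stand 13 mm farther back than shut.
Start: joints at [1.152, 0.521, -0.036, 1.599, 0.021, 1.021, -0.113], TCP at [0.214, -0.587, 0.231] pointing down, gripper open.
Joint ranges: [-2.91, 2.91], [-0.3, 2.13], [-1.5, 1.42], [0.17, 2.43], [-1.26, 4.41], [0.16, 1.93], [-2.52, 2.52]. Speed limits (rad/s): [1.89, 1.89, 2.39, 2.39, 3.01, 3.01, 3.01].

### API

Orientations are given as [roll, pitch, yaw] about the fixed x, y, z axes, in that order (R = Rz(yaw) Ry(pitch) Rx(roll)).
In Python, from workcell import bot gives the robot as it stands.
- The arm moves only by the tool servo_tool, never from a script. Its argument "plan" is a list of rows, each a list of 7 numbers: the finger opening in cm, from 0 to 8.54, then the shift along the tool's x, y, z in cm, then the turn, a rotation vector about the tool's x, y, z in degrees. In form: [[fingers, x, y, z, wx, wy, wz], ...]. A call has 1 to 10 rows; each row is the pose to reach, as a shift and turn from the pose commanded when the call began, along the tool's axes at that moment; what a row does not reach only later rows make up. A row lasts 1/10 s, in which the tool goes at most 50 mm and 8.59 degrees, less where a joint would pass 70% of its speed; a pose out of reach is approached as far as the arm can. A call with a gripper value outside its range is refused whole. The fingers move at their own pace and stop on an object; "force" is the grip in N (left out, the last holds). Time passes only in rows, so rows that repeat a pose let the fingers close. It gives the time, the measured TCP pose, the force, the opening and the grip force at its end, in the units of the state.
- bot.observe(): the state, without advancing time (a new reading comes with each control period).
- bot.grab_frame(name): name is "side" or "top"; returns a dict with "frame" (480x640x3 uint8, blue, green, red), "mtx" (3x3 intrinsics, pixels), "k1" (the pictures are not rectified: a ray, as slopes to the right and down, at radius r is drawn at 1 + k1 r^2 times it, then the intrinsics apply), "R" (3x3) and "t" (3): a world point X has camera coordinates R X + t. Camera axes: x right, y down, z forward; pixel columns grow to the right and rows downward; lengths in m; the calibration is good to about 2 mm. A picture is of the moment at which its call begins. There is no depth.
- bot.job_done(): hands the job in; it is judged then, once.
The state is a dict: "clock": time; "qpos": joint angles; "qd": joint speeds; "joint_efforts": joint torques, N m; "position": TCP position; "tool_rot": TCP orientation; "force": force on the tool from outside, world axes, zero at the start; "moment": the same for the moment, N m; "grip_width": finger opening in m; "finger_force": force on a finger pad.
Only numpy, scipy, OpenCV 4.12 (cv2) and the standard library are available. Lean on these libraries where they do the work, as an engineer would, in place of code of your own. Each camera call takes 0.05 s, during which the arm holds its last target. There are 200 camera calls.

## Working session

There is one attempt and no reset: what is moved stays moved. The work goes in short steps, Python scripts to look and compute and a tool call to move; the robot and the scene stay as the last step left them, time stands still between calls to the robot, and variables do not carry over. Pictures are saved under pics/ and viewed, at most 17 in all, crops included, and the job is handed in when it is done.

Besides the shell and the picture viewer there is one more tool, called after ">>>" as name(argument=value, ...) on one line, values as JSON. servo_tool: Moves the arm, as the interface text tells. Its arguments: {"type":"object","properties":{"plan":{"type":"array","items":{"type":"array","items":{"type":"number"}}},"force":{"type":"number"}},"required":["plan"]}

```bash
mkdir -p pics; python3 - <<'E'
from workcell import bot
import cv2, pickle
s=bot.observe(); print({k:s[k] for k in('clock','position','tool_rot','grip_width','force')})
for n in('side','top'):
    f=bot.grab_frame(n); cv2.imwrite(f'pics/{n}0.png',f['frame']); pickle.dump(f,open(n+'0.pkl','wb'))
    print(n,f['mtx'],f['k1'],-f['R'].T@f['t'],f['R'])
E
```

```text
{'clock': 0.0, 'position': array([ 0.21346589, -0.58707022,  0.23071377]), 'tool_rot': array([-3.14043970e+00,  7.70377195e-05,  3.48832079e-01]), 'grip_width': 0.08518655966339655, 'force': array([0.66602557, 0.21714414, 0.44695284])}
side [[461.68573276   0.         319.03274908]
 [  0.         461.68573276 243.13232157]
 [  0.           0.           1.        ]] -0.0288311190788155 [0.01549034 0.58586458 0.6108908 ] [[-0.74309006 -0.66917847  0.00416384]
 [-0.38199677  0.41906353 -0.8236894 ]
 [ 0.5494503  -0.61366598 -0.56702596]]
top [[525.3024535    0.         314.51397516]
 [  0.         525.3024535  235.63800625]
 [  0.           0.           1.        ]] -0.04787209006939044 [ 0.35498249 -0.00310691  1.11131184] [[ 0.00573484 -0.99997676  0.00368647]
 [-0.98345397 -0.00630753 -0.18104834]
 [ 0.18106739 -0.00258719 -0.98346729]]
```

View pics/top0.png

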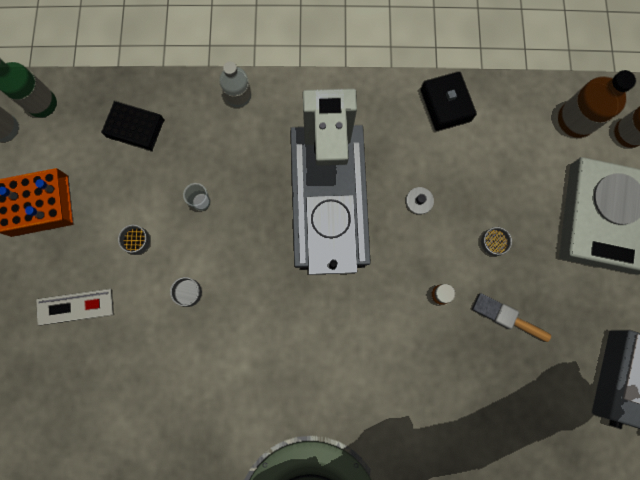

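View pics/side0.png

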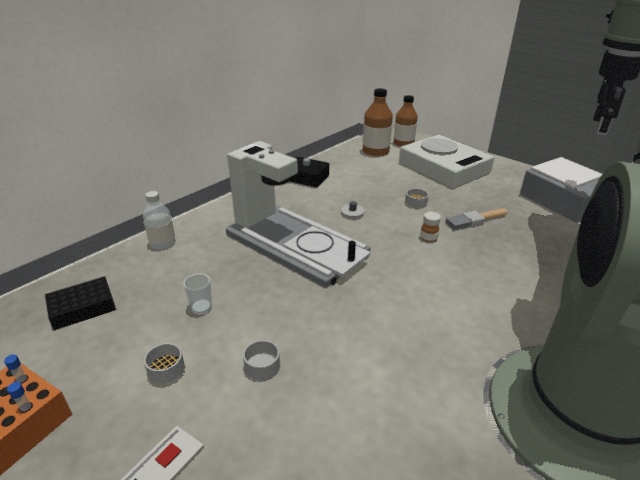

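The top view shows the pan at (186,292), coarse sieve (134,239), fine sieve (497,241), lid (420,201), ring (331,219), handle (333,265), vial (443,294) and beaker (197,197). The side view agrees. Next I'll enlarge the crops to refine these.

```bash
cat > h.py <<'E'
import numpy as np, cv2, pickle
def ray(f,u,v):
    p=cv2.undistortPoints(np.array([[[u,v]]],float),f['mtx'],np.array([f['k1'],0,0,0.]))[0,0]
    return f['R'].T@np.array([p[0],p[1],1]), -f['R'].T@f['t']
def at(f,u,v,z):
    d,c=ray(f,u,v); return c+d*(z-c[2])/d[2]
def proj(f,P):
    return cv2.projectPoints(np.atleast_2d(np.array(P,float)),cv2.Rodrigues(f['R'])[0],f['t'],f['mtx'],np.array([f['k1'],0,0,0.]))[0][:,0]
def circ(c,r,n=60):
    a=np.linspace(0,2*np.pi,n); return np.c_[c[0]+r*np.cos(a),c[1]+r*np.sin(a),0*a+c[2]]
def draw(f,items,k,win):
    """crop win=(u,v,half), scale k, draw world circles (centre,r)"""
    u,v,h=win; im=cv2.resize(f['frame'][v-h:v+h,u-h:u+h],None,fx=k,fy=k,interpolation=cv2.INTER_CUBIC)
    for c,r in items:
        q=((proj(f,circ(c,r))-[u-h,v-h]+.5)*k-.5)
        cv2.polylines(im,[np.round(q).astype(np.int32)],True,(0,255,0) ,1)
    return im
E
python3 - <<'E'
from h import *
f=pickle.load(open('top0.pkl','rb')); g=pickle.load(open('side0.pkl','rb'))
P=dict(pan=(186,292,.034,.03),fine=(497,241,.03,.03),coarse=(134,239,.038,.03),lid=(420,201,.033,.01),ring=(331,219,.034,.042),handle=(333.5,264.5,.075,.008))
T=[];S=[]
for n,(u,v,z,r) in P.items():
    p=at(f,u,v,z); print(n,p.round(4), np.hypot(*p[:2]).round(3))
    it=[(p,r)]
    if n=='lid': it.append(((p[0],p[1],.013),.03))
    T.append(draw(f,it,5,(int(u),int(v),25)))
    q=proj(g,p)[0]; S.append(draw(g,it,5,(int(q[0]),int(q[1]),25)))
cv2.imwrite('pics/c0.png',np.vstack([np.hstack(T[:3]+[]),np.hstack(T[3:])])if 0 else np.vstack([np.hstack(T[:3]),np.hstack(S[:3])]))
cv2.imwrite('pics/c1.png',np.vstack([np.hstack(T[3:]),np.hstack(S[3:])]))
E
```

```text
pan [0.4342 0.2568 0.034 ] 0.504
fine [ 0.5451 -0.39    0.03  ] 0.67
coarse [0.5431 0.3703 0.038 ] 0.657
lid [ 0.6296 -0.2291  0.033 ] 0.67
ring [ 0.589  -0.0403  0.034 ] 0.59
handle [ 0.4877 -0.0439  0.075 ] 0.49
```

View pics/c0.png

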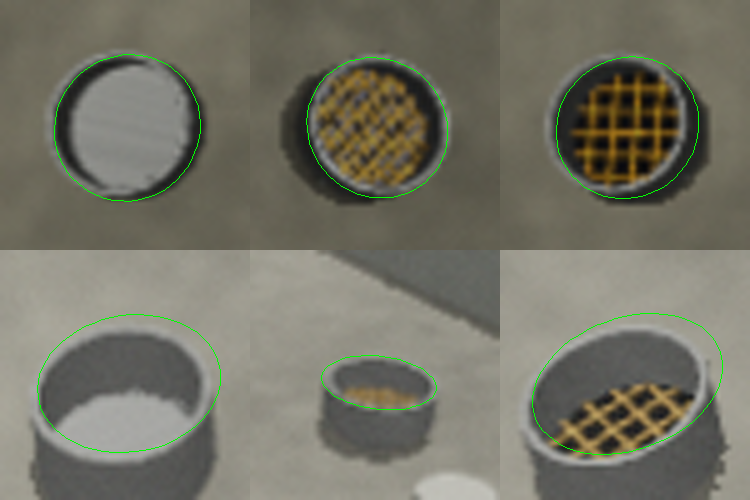

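View pics/c1.png

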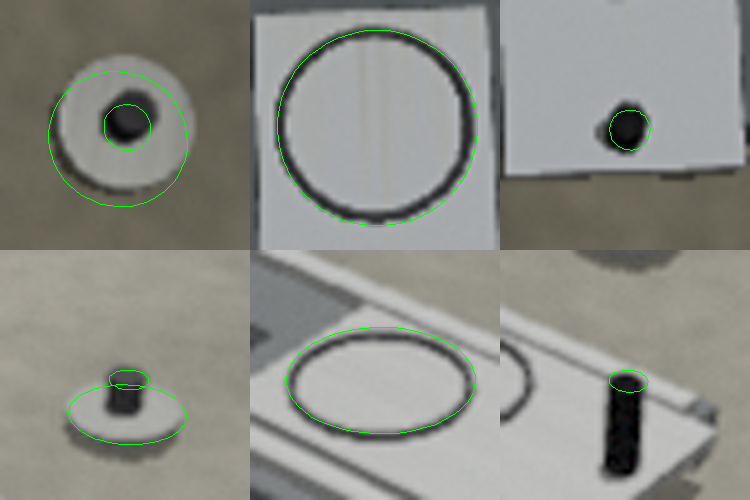

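Against the drawn circles the pieces sit slightly off the first guesses. My corrected positions, all within reach:

| Item | x, y (m) |
|---|---|
| pan | .4355, .259 |
| coarse | .5445, .373 |
| fine | .546, -.3895 |
| lid | .635, -.231 |
| seat | .589, -.0393 |
| handle | .488, -.0435 |

The slide yaw is about 0.04 rad. I'm moving now.

>>> servo_tool(plan=[[8.5,35.4,-28.3,-2,0,0,20],[8.5,35.4,-28.3,-2,0,0,20],[8.5,35.4,-28.3,-2,0,0,20],[8.5,35.4,-28.3,-2,0,0,20],[8.5,35.4,-28.3,-2,0,0,20],[8.5,35.4,-28.3,-2,0,0,20],[8.5,35.4,-28.3,-2,0,0,20],[8.5,35.4,-28.3,-2,0,0,20],[8.5,35.4,-28.3,-2,0,0,20],[8.5,35.4,-28.3,-2,0,0,20]], force=30)

```text
clock: 1.1
position: [0.4524, -0.1949, 0.2515]
tool_rot: [-3.14, -0.001, 0.007]
force: [-0.0, -2.0, -0.4]
grip_width: 0.0854
finger_force: 0.0
```

>>> servo_tool(plan=[[8.5,-1.4,-45.9,0,0,0,0],[8.5,-1.4,-45.9,0,0,0,0],[8.5,-1.4,-45.9,0,0,0,0],[8.5,-1.4,-45.9,5,0,0,0],[8.5,-1.4,-45.9,10,0,0,0],[8.5,-1.4,-45.9,16,0,0,0],[8.5,-1.4,-45.9,16,0,0,0],[8.5,-1.4,-45.9,16,0,0,0],[8.5,-1.4,-45.9,16,0,0,0],[8.5,-1.4,-45.9,16,0,0,0]])

```text
clock: 2.1
position: [0.4355, 0.2581, 0.0911]
tool_rot: [3.141, 0.0, -0.001]
force: [2.2, -0.4, 1.2]
grip_width: 0.0847
finger_force: 0.0
```

>>> servo_tool(plan=[[8.5,0,0,0,0,0,0],[8.5,0,0,0,0,0,0],[8.5,0,0,0,0,0,0]])

```text
clock: 2.4
position: [0.4361, 0.2558, 0.0927]
tool_rot: [3.141, -0.0, -0.001]
force: [0.3, -0.2, -0.4]
grip_width: 0.0849
finger_force: 0.0
```

```bash
python3 - <<'E'
from workcell import bot
from h import *
s=bot.observe(); print(s['position'],s['tool_rot'],s['clock'],s['qpos'].round(2))
T=[]
for n in('side','top'):
    f=bot.grab_frame(n); pickle.dump(f,open(n+'1.pkl','wb'))
    q=proj(f,(.4355,.259,.034))[0].astype(int)
    T.append(draw(f,[((.4355,.259,.034),.03),((s['position'][0],s['position'][1],.034),.002)],6,(q[0],q[1],33)))
cv2.imwrite('pics/d1.png',np.hstack(T))
E
```

```text
[0.43608412 0.25576279 0.09267481] [ 3.14109697e+00 -1.73140798e-04 -1.38427656e-03] 2.4 [-0.45  0.55 -0.26  2.01  0.24  0.6  -2.44]
```

View pics/d1.png

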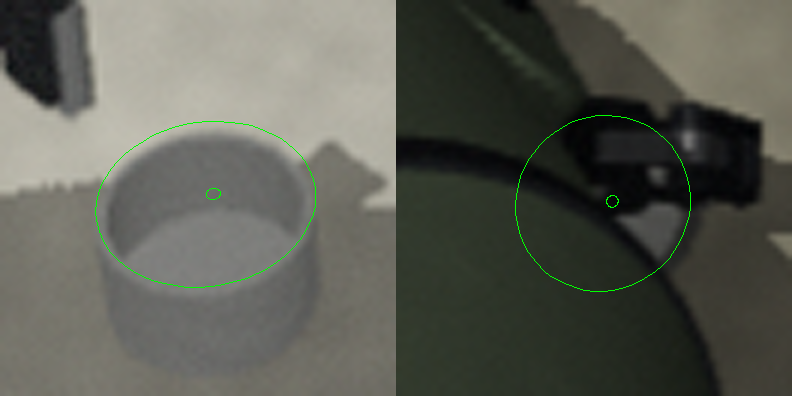

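The side view shows the pan under the hand. The rim sits about 8 crop px below the drawn circle, so the pan is roughly 2 mm nearer the robot. The arm hides it in the top view. I'm descending to grasp.

>>> servo_tool(plan=[[8.5,-0.1,-0.4,3,0,0,0],[8.5,-0.1,-0.4,6,0,0,0],[8.5,-0.1,-0.4,8.2,0,0,0],[8.5,-0.1,-0.4,8.2,0,0,0],[8.5,-0.1,-0.4,8.2,0,0,0]])

```text
clock: 3.0
position: [0.4351, 0.2604, 0.0113]
tool_rot: [-3.142, -0.0, -0.001]
force: [1.3, -0.1, 0.2]
grip_width: 0.0854
finger_force: 0.0
```

>>> servo_tool(plan=[[5.5,0,0,0,0,0,0],[5.5,0,0,0,0,0,0],[5.5,0,0,0,0,0,0],[5.5,0,0,0,0,0,0],[5.5,0,0,0,0,0,0],[5.5,0,0,0,0,0,0]])

```text
clock: 3.6
position: [0.4355, 0.261, 0.012]
tool_rot: [-3.141, -0.002, -0.001]
force: [-2.8, -2.5, 17.0]
grip_width: 0.0587
finger_force: 28.4
```

>>> servo_tool(plan=[[5.5,0,0,-3,0,0,0],[5.5,0,0,-8,0,0,0],[5.5,3,4,-12,0,0,0],[5.5,6,8,-12,0,0,0],[5.5,9,12,-12,0,0,0],[5.5,12,16,-12,0,0,0],[5.5,14,20,-12,0,0,0],[5.5,15.4,24,-12,0,0,0],[5.5,15.4,28,-12,0,0,0],[5.5,15.4,30,-12,0,0,0]])

```text
clock: 4.6
position: [0.5885, -0.0439, 0.131]
tool_rot: [3.14, -0.0, -0.005]
force: [-0.2, 0.6, -1.5]
grip_width: 0.0584
finger_force: 34.5
```

>>> servo_tool(plan=[[5.5,0,0,4,0,0,0],[5.5,0,0,6,0,0,0],[5.5,0,0,6,0,0,0],[5.5,0,0,6,0,0,0]])

```text
clock: 5.0
position: [0.589, -0.0392, 0.0715]
tool_rot: [-3.142, -0.001, -0.0]
force: [0.2, 0.8, -0.8]
grip_width: 0.0585
finger_force: 34.5
```

```bash
python3 - <<'E'
from workcell import bot
from h import *
s=bot.observe(); print(s['position'],s['tool_rot'],s['clock'],s['qpos'].round(2),s['grip_width'])
T=[]
c=(.589,-.0393); p=s['position']
for n in('side','top'):
    f=bot.grab_frame(n); pickle.dump(f,open(n+'2.pkl','wb'))
    q=proj(f,(*c,.06))[0].astype(int)
    T.append(draw(f,[((*c,.034),.042),((p[0]-.001,p[1],p[2]-.012),.03),((p[0]-.001,p[1],p[2]+.022),.03)],6,(q[0],q[1],33)))
cv2.imwrite('pics/d2.png',np.hstack(T))
E
```

```text
[ 0.58897539 -0.03919206  0.07146405] [-3.14152437e+00 -5.81721296e-04 -2.38863369e-04] 5.0 [ 0.11  0.68 -0.21  1.8   0.21  0.68 -1.79] 0.05854059582924165
```

View pics/d2.png

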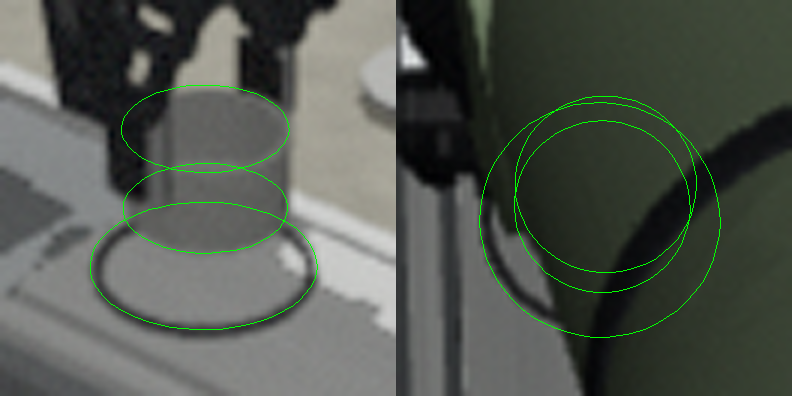

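The pan hangs where predicted, over the ring (bottom ellipse centre around (205,208), ring centre around (205,267) in the side crop). I'm lowering and releasing.

>>> servo_tool(plan=[[5.5,0,0,1.2,0,0,0],[5.5,0,0,2.2,0,0,0],[5.5,0,0,2.7,0,0,0],[5.5,0,0,2.95,0,0,0],[5.5,0,0,3.0,0,0,0],[5.5,0,0,3.0,0,0,0]])

```text
clock: 5.7
position: [0.5907, -0.0391, 0.042]
tool_rot: [-3.142, -0.004, -0.0]
force: [0.2, 1.1, 24.6]
grip_width: 0.0585
finger_force: 36.8
```

>>> servo_tool(plan=[[8,0,0,0,0,0,0],[8,0,0,0,0,0,0],[8,0,0,0,0,0,0],[8,0,0,0,0,0,0],[8.5,0,0,-3,0,0,0],[8.5,0,0,-7,0,0,0],[8.5,0,0,-12,0,0,0],[8.5,0,0,-17,0,0,0],[8.5,-5,10,-17,0,0,0],[8.5,-5,10,-17,0,0,0]])

```text
clock: 6.7
position: [0.5441, -0.1289, 0.2118]
tool_rot: [3.141, -0.003, 0.002]
force: [0.5, -1.3, -0.8]
grip_width: 0.085
finger_force: 0.0
```

>>> servo_tool(plan=[[8.5,0.7,5,0,0,0,0],[8.5,0.7,10,0,0,0,0],[8.5,0.7,15,3,0,0,0],[8.5,0.7,20,7,0,0,0],[8.5,0.7,25,11,0,0,0],[8.5,0.7,25,13,0,0,0],[8.5,0.7,25,13,0,0,0],[8.5,0.7,25,13,0,0,0],[8.5,0.7,25,13,0,0,0]])

```text
clock: 7.6
position: [0.5517, -0.3778, 0.0815]
tool_rot: [3.142, -0.001, 0.001]
force: [0.1, 0.7, 0.2]
grip_width: 0.0852
finger_force: 0.0
```

```bash
python3 - <<'E'
from workcell import bot
from h import *
s=bot.observe(); print(s['position'],s['tool_rot'],s['clock'],s['qpos'].round(2),s['grip_width'])
f=bot.grab_frame('side');t=bot.grab_frame('top')
c=(.589,-.0393); p=s['position']
q=proj(f,(*c,.06))[0].astype(int)
T=[draw(f,[((*c,.034),.042),((*c,.064),.03)],6,(q[0],q[1],33))]
q=proj(t,(*c,.06))[0].astype(int)
T+=[draw(t,[((*c,.034),.042),((*c,.064),.03)],6,(q[0],q[1],33))]
c=(.546,-.3895)
q=proj(f,(*c,.03))[0].astype(int); B=[draw(f,[((*c,.03),.03)],6,(q[0],q[1],33))]
q=proj(t,(*c,.03))[0].astype(int); B+=[draw(t,[((*c,.03),.03)],6,(q[0],q[1],33))]
cv2.imwrite('pics/d3.png',cv2.resize(np.vstack([np.hstack(T),np.hstack(B)]),(600,600)))
E
```

```text
[ 0.55174135 -0.37781691  0.08146909] [ 3.14157032e+00 -1.34979653e-03  7.51899991e-04] 7.6 [ 0.62  0.76 -0.18  1.58  0.17  0.81 -1.19] 0.08520506384908345
```

View pics/d3.png

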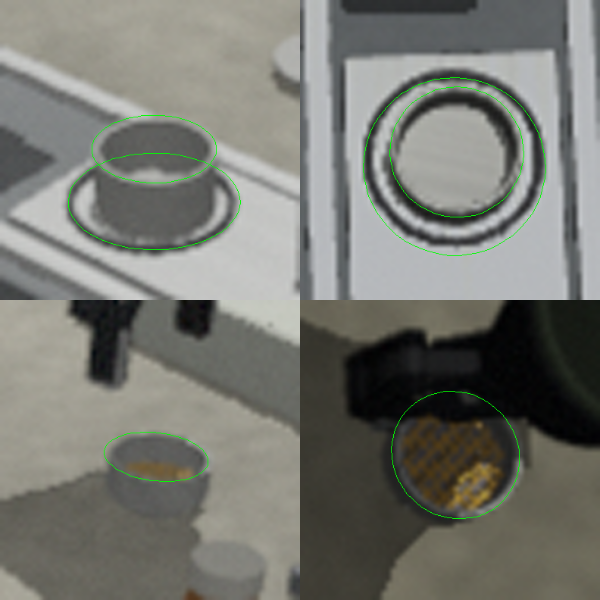

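The pan stands in the ring: the rim in the top crop at (456,150) fits the circle and the ring surrounds it with an even gap. The fine sieve rim also fits its circle. I'm descending.

>>> servo_tool(plan=[[8.5,0,0,0,0,0,0],[8.5,0,0,3,0,0,0],[8.5,0,0,6,0,0,0],[8.5,0,0,7.2,0,0,0],[8.5,0,0,7.2,0,0,0],[8.5,0,0,7.2,0,0,0]])

```text
clock: 8.3
position: [0.5525, -0.3832, 0.0118]
tool_rot: [3.134, -0.005, -0.002]
force: [-1.4, -13.8, 22.9]
grip_width: 0.085
finger_force: 12.7
```

>>> servo_tool(plan=[[5.5,0,0,0,0,0,0],[5.5,0,0,0,0,0,0],[5.5,0,0,0,0,0,0],[5.5,0,0,0,0,0,0],[5.5,0,0,0,0,0,0],[5.5,0,0,0,0,0,0]])

```text
clock: 8.9
position: [0.5538, -0.3897, 0.016]
tool_rot: [3.125, -0.011, -0.004]
force: [-4.9, -34.6, 55.7]
grip_width: 0.0698
finger_force: 30.3
```

The last row fell short of its target, so the hand was about 11 mm off in y and a finger caught the rim. I'm opening, rising and looking.

>>> servo_tool(plan=[[8.5,0,0,-0.3,0,0,0],[8.5,0,0,-0.5,0,0,0],[8.5,0,0,-1,0,0,0],[8.5,0,0,-3,0,0,0],[8.5,0,0,-7,0,0,0],[8.5,0,0,-7,0,0,0],[8.5,0,0,-7,0,0,0]])

```text
clock: 9.6
position: [0.5513, -0.3785, 0.0794]
tool_rot: [3.141, -0.001, 0.0]
force: [-0.1, -0.2, -1.1]
grip_width: 0.085
finger_force: 0.0
```

```bash
python3 - <<'E'
from workcell import bot
from h import *
s=bot.observe(); print(s['position'],s['tool_rot'],s['clock'],s['force'],s['grip_width'])
f=bot.grab_frame('side');t=bot.grab_frame('top')
p=s['position']; B=[]
c=(.546,-.3895)
for g in(f,t):
  q=proj(g,(*c,.03))[0].astype(int); B+=[draw(g,[((*c,.03),.03),((p[0],p[1],.03),.002)],6,(q[0],q[1],33))]
cv2.imwrite('pics/d4.png',np.hstack(B))
E
```

```text
[ 0.55131061 -0.37848753  0.07935925] [ 3.14107593e+00 -1.19193434e-03  1.49719288e-04] 9.6 [-0.14993884 -0.20358957 -1.08989147] 0.08502699672535016
```

View pics/d4.png

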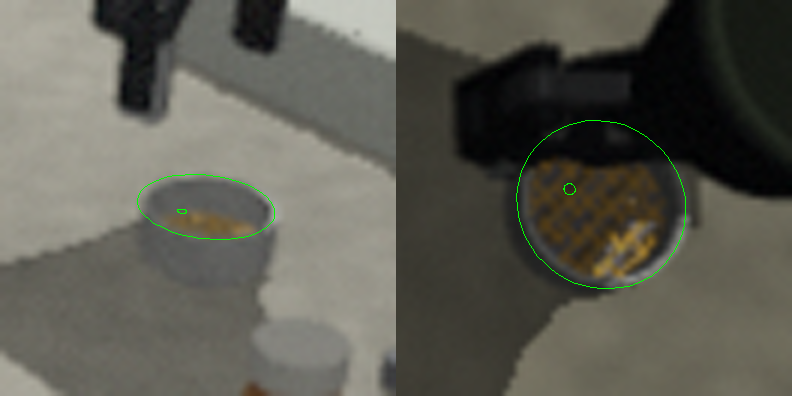

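The fine sieve still stands upright, essentially where it was (rim fits the circle at (207,207) and (602,205)). I'm shifting and descending again.

>>> servo_tool(plan=[[8.5,-0.5,1.1,0,0,0,0],[8.5,-0.5,1.1,0,0,0,0],[8.5,-0.5,1.1,3,0,0,0],[8.5,-0.5,1.1,5,0,0,0],[8.5,-0.5,1.1,7,0,0,0],[8.5,-0.5,1.1,7,0,0,0],[8.5,-0.5,1.1,7,0,0,0]])

```text
clock: 10.4
position: [0.5456, -0.3898, 0.0084]
tool_rot: [-3.141, 0.001, -0.001]
force: [-0.3, 0.3, 0.5]
grip_width: 0.085
finger_force: 0.0
```

>>> servo_tool(plan=[[5.5,0,0,0,0,0,0],[5.5,0,0,0,0,0,0],[5.5,0,0,0,0,0,0],[5.5,0,0,0,0,0,0],[5.5,0,0,0,0,0,0],[5.5,0,0,0,0,0,0]])

```text
clock: 11.0
position: [0.5464, -0.3901, 0.01]
tool_rot: [3.141, -0.001, -0.0]
force: [-2.9, 1.1, 10.2]
grip_width: 0.0591
finger_force: 30.5
```

>>> servo_tool(plan=[[5.5,0,0,-4,0,0,0],[5.5,0,0,-8,0,0,0],[5.5,0.5,-4,-11,0,0,0],[5.5,1,-8,-13,0,0,0],[5.5,2,-13,-13,0,0,0],[5.5,2.5,-18,-13,0,0,0],[5.5,3,-22,-13,0,0,0],[5.5,3.5,-26,-13,0,0,0],[5.5,4,-30,-13,0,0,0],[5.5,4,-32,-13,0,0,0]])

```text
clock: 12.0
position: [0.5866, -0.0656, 0.1393]
tool_rot: [-3.14, -0.001, 0.003]
force: [-0.0, 0.7, -0.9]
grip_width: 0.0589
finger_force: 33.5
```

>>> servo_tool(plan=[[5.5,0.2,-2,0,0,0,0],[5.5,0.3,-3.1,1,0,0,0],[5.5,0.3,-3.1,3,0,0,0],[5.5,0.3,-3.1,4.5,0,0,0],[5.5,0.3,-3.1,4.5,0,0,0],[5.5,0.3,-3.1,4.5,0,0,0]])

```text
clock: 12.6
position: [0.5889, -0.0393, 0.0934]
tool_rot: [3.141, 0.001, -0.001]
force: [0.2, -1.1, -1.3]
grip_width: 0.0592
finger_force: 33.5
```

```bash
python3 - <<'E'
from workcell import bot
from h import *
s=bot.observe(); print(s['position'],s['tool_rot'],s['clock'],s['force'],s['grip_width'])
f=bot.grab_frame('side');t=bot.grab_frame('top')
p=s['position']; B=[]
c=(.589,-.0393)
for g in(f,t):
  q=proj(g,(*c,.07))[0].astype(int); B+=[draw(g,[((*c,.064),.03),((p[0],p[1],p[2]-.002),.03),((p[0],p[1],p[2]-.01),.0205)],6,(q[0],q[1],33))]
cv2.imwrite('pics/d5.png',np.hstack(B))
E
```

```text
[ 0.5888593  -0.03930141  0.09335338] [ 3.14146731e+00  5.30216825e-04 -1.12816690e-03] 12.6 [ 0.23251937 -1.14746813 -1.29125537] 0.05920714839573641
```

View pics/d5.png

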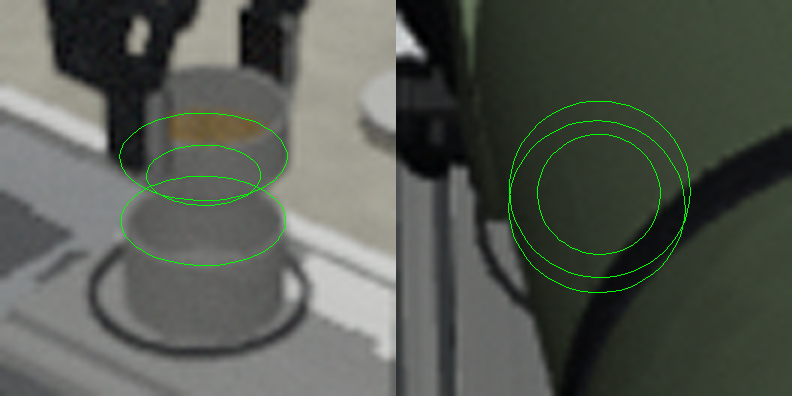

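The sieve hangs concentric over the pan (shoulder ellipse centre around (204,158), pan rim around (203,221)). I'm lowering.

>>> servo_tool(plan=[[5.5,0,0,1,0,0,0],[5.5,0,0,1.7,0,0,0],[5.5,0,0,2.2,0,0,0],[5.5,0,0,2.6,0,0,0],[5.5,0,0,2.75,0,0,0],[5.5,0,0,2.75,0,0,0]])

```text
clock: 13.3
position: [0.5894, -0.0387, 0.0661]
tool_rot: [3.142, -0.001, -0.0]
force: [2.1, 0.1, -0.2]
grip_width: 0.0591
finger_force: 33.6
```

>>> servo_tool(plan=[[8,0,0,0,0,0,0],[8,0,0,0,0,0,0],[8,0,0,0,0,0,0],[8,0,0,0,0,0,0],[8.5,0,0,-2,0,0,0],[8.5,0,0,-5,0,0,0],[8.5,0,0,-9,0,0,0],[8.5,0,0,-12,0,0,0],[8.5,0,0,-12,0,0,0],[8.5,0,0,-12,0,0,0]])

```text
clock: 14.3
position: [0.589, -0.0388, 0.1862]
tool_rot: [3.141, -0.001, -0.0]
force: [-0.6, -0.2, -0.8]
grip_width: 0.0845
finger_force: 0.0
```

>>> servo_tool(plan=[[8.5,-1,-4,0,0,0,-5],[8.5,-1,-8,0,0,0,-10],[8.5,-2,-13,0,0,0,-15],[8.5,-2,-18,0,0,0,-20],[8.5,-3,-23,0,0,0,-25],[8.5,-4,-28,1,0,0,-30],[8.5,-4.4,-33,4,0,0,-30],[8.5,-4.4,-37,7,0,0,-30],[8.5,-4.4,-41,10,0,0,-30],[8.5,-4.4,-41.2,10,0,0,-30]])

```text
clock: 15.3
position: [0.5413, 0.377, 0.0809]
tool_rot: [-3.14, 0.006, 0.528]
force: [-1.2, -0.8, -0.9]
grip_width: 0.085
finger_force: 0.0
```

>>> servo_tool(plan=[[8.5,0,0,0,0,0,0],[8.5,0,0,0,0,0,0],[8.5,0,0,0,0,0,0]])

```text
clock: 15.6
position: [0.5459, 0.3718, 0.0865]
tool_rot: [3.141, -0.0, 0.522]
force: [-0.2, -1.6, -0.2]
grip_width: 0.0849
finger_force: 0.0
```

```bash
python3 - <<'E'
from workcell import bot
from h import *
s=bot.observe(); print(s['position'],s['tool_rot'],s['clock'],s['qpos'].round(2),s['grip_width'])
f=bot.grab_frame('side');t=bot.grab_frame('top')
p=s['position']; B=[];T=[]
c=(.589,-.0393);d=(.5445,.373)
for g in(f,t):
  q=proj(g,(*c,.07))[0].astype(int); B+=[draw(g,[((*c,.064),.03),((*c,.086),.03)],6,(q[0],q[1],33))]
  q=proj(g,(*d,.03))[0].astype(int); T+=[draw(g,[((*d,.038),.03),((p[0],p[1],.038),.002)],6,(q[0],q[1],33))]
cv2.imwrite('pics/d6.png',cv2.resize(np.vstack([np.hstack(B),np.hstack(T)]),(600,600)))
E
```

```text
[0.54589962 0.3717644  0.08650608] [ 3.14088120e+00 -4.67138875e-04  5.21535322e-01] 15.6 [-0.48  0.76 -0.33  1.59  0.31  0.84 -1.98] 0.08492156422396856
```

View pics/d6.png

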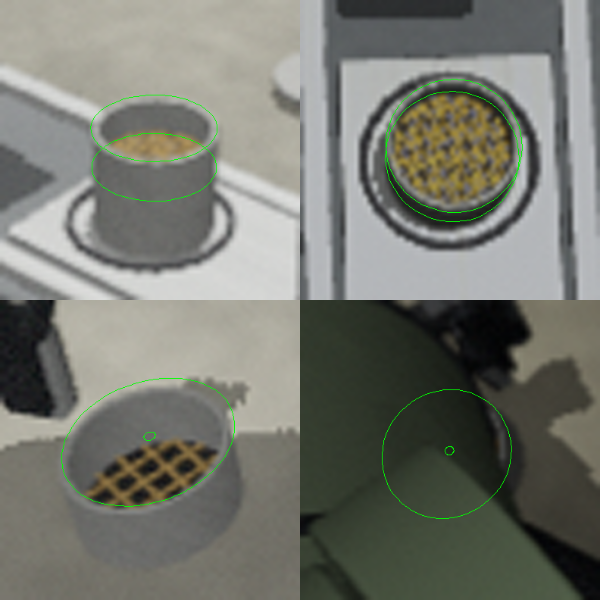

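The fine sieve is seated squarely on the pan (rim circles match in both views). The coarse sieve rim at (149,445) fits its circle to within about 1 mm. I'm descending.

>>> servo_tool(plan=[[8.5,0,-0.2,3,0,0,0],[8.5,0,-0.2,5,0,0,0],[8.5,0,-0.2,7.2,0,0,0],[8.5,0,-0.2,7.2,0,0,0],[8.5,0,-0.2,7.2,0,0,0]])

```text
clock: 16.2
position: [0.5445, 0.3747, 0.0148]
tool_rot: [3.142, -0.0, 0.523]
force: [0.1, -0.3, -0.7]
grip_width: 0.0849
finger_force: 0.0
```

>>> servo_tool(plan=[[5.5,0,0,0,0,0,0],[5.5,0,0,0,0,0,0],[5.5,0,0,0,0,0,0],[5.5,0,0,0,0,0,0],[5.5,0,0,0,0,0,0],[5.5,0,0,0,0,0,0]])

```text
clock: 16.8
position: [0.5448, 0.3754, 0.0157]
tool_rot: [3.142, -0.002, 0.523]
force: [-1.9, -2.7, 11.3]
grip_width: 0.0588
finger_force: 30.2
```

>>> servo_tool(plan=[[5.5,0,0,-4,0,0,0],[5.5,0,0,-8.5,0,0,0],[5.5,-1,2.5,-12,0,0,3],[5.5,-3,6.5,-14,0,0,8],[5.5,-5,11,-15,0,0,13],[5.5,-7,15.5,-15,0,0,18],[5.5,-9,20,-15,0,0,24],[5.5,-11,24.5,-15,0,0,30],[5.5,-13,29,-15,0,0,30],[5.5,-14.3,32.4,-15,0,0,30]])

```text
clock: 17.8
position: [0.5821, 0.0194, 0.1649]
tool_rot: [3.141, -0.001, -0.003]
force: [0.6, -0.3, -1.9]
grip_width: 0.0585
finger_force: 33.8
```

>>> servo_tool(plan=[[5.5,0,0,0,0,0,0],[5.5,0,0,0,0,0,0]])

```text
clock: 18.0
position: [0.5823, 0.0224, 0.1646]
tool_rot: [-3.141, -0.001, -0.002]
force: [0.0, 1.4, -2.1]
grip_width: 0.0582
finger_force: 33.8
```

>>> servo_tool(plan=[[5.5,0.3,3,0,0,0,0],[5.5,0.7,6.1,1,0,0,0],[5.5,0.7,6.1,3,0,0,0],[5.5,0.7,6.1,4,0,0,0],[5.5,0.7,6.1,4,0,0,0],[5.5,0.7,6.1,4,0,0,0]])

```text
clock: 18.6
position: [0.5893, -0.0365, 0.1245]
tool_rot: [-3.141, -0.0, 0.002]
force: [-0.3, -0.6, -0.3]
grip_width: 0.0585
finger_force: 33.8
```

```bash
python3 - <<'E'
from workcell import bot
from h import *
s=bot.observe(); print(s['position'],s['tool_rot'],s['clock'],s['force'],s['grip_width'])
p=s['position']; B=[]
c=(.589,-.0393)
for g in(bot.grab_frame('side'),):
  q=proj(g,(*c,.105))[0].astype(int); B+=[draw(g,[((*c,.086),.03),((p[0],p[1],p[2]+.0225),.03),((p[0],p[1],p[2]-.0075),.03)],8,(q[0],q[1],33))]
cv2.imwrite('pics/d7.png',np.hstack(B))
E
```

```text
[ 0.58930892 -0.03654809  0.12445106] [-3.14104678e+00 -2.43943731e-04  1.60687423e-03] 18.6 [-0.34399348 -0.64980712 -0.34181114] 0.058454743769993815
```

View pics/d7.png

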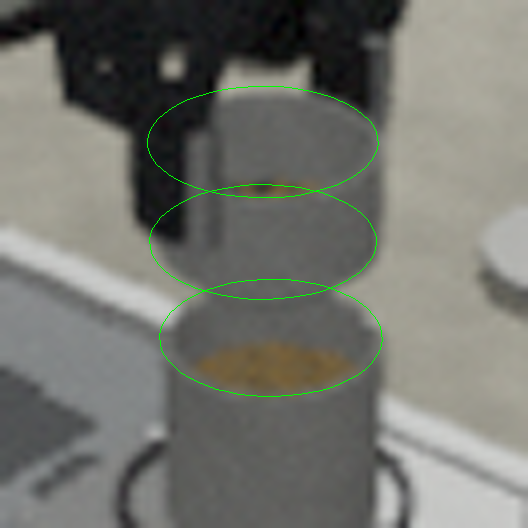

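The coarse sieve hangs about 2 mm to +y of the stack (held piece centre column around 264, stack around 271). I'm correcting and lowering.

>>> servo_tool(plan=[[5.5,0,0.2,1,0,0,0],[5.5,0,0.2,2,0,0,0],[5.5,0,0.2,2.5,0,0,0],[5.5,0,0.2,2.9,0,0,0],[5.5,0,0.2,3.1,0,0,0],[5.5,0,0.2,3.1,0,0,0]])

```text
clock: 19.25
position: [0.5901, -0.0398, 0.0937]
tool_rot: [-3.141, -0.002, -0.0]
force: [1.5, 0.1, 7.2]
grip_width: 0.0584
finger_force: 34.6
```

>>> servo_tool(plan=[[8,0,0,0,0,0,0],[8,0,0,0,0,0,0],[8,0,0,0,0,0,0],[8,0,0,0,0,0,0],[8.5,0,0,-2,0,0,0],[8.5,0,0,-5,0,0,0],[8.5,0,0,-8,0,0,0],[8.5,0,0,-10,0,0,0],[8.5,0,0,-10,0,0,0]])

```text
clock: 20.15
position: [0.5903, -0.0401, 0.1956]
tool_rot: [3.142, -0.004, -0.001]
force: [0.4, 0.2, -0.2]
grip_width: 0.0847
finger_force: 0.0
```

>>> servo_tool(plan=[[6,0,4,0,0,0,0],[6,0,8,0,0,0,0],[6,1,12,1,0,0,0],[6,3,15,4,0,0,0],[6,4.5,19.1,6,0,0,0],[6,4.5,19.1,10,0,0,0],[6,4.5,19.1,11,0,0,0],[6,4.5,19.1,11,0,0,0],[6,4.5,19.1,11,0,0,0],[6,4.5,19.1,11,0,0,0]])

```text
clock: 21.15
position: [0.635, -0.2306, 0.0849]
tool_rot: [3.141, -0.002, 0.001]
force: [-0.8, -0.2, -0.2]
grip_width: 0.0597
finger_force: 0.0
```

```bash
python3 - <<'E'
from workcell import bot
from h import *
s=bot.observe(); print(s['position'],s['tool_rot'],s['clock'],s['qpos'].round(2),s['grip_width'])
f=bot.grab_frame('side');t=bot.grab_frame('top')
p=s['position']; B=[];T=[]
c=(.5895,-.0393);d=(.635,-.231)
for g in(f,t):
  q=proj(g,(*c,.09))[0].astype(int); B+=[draw(g,[((*c,.086),.03),((*c,.116),.03)],6,(q[0],q[1],33))]
  q=proj(g,(*d,.03))[0].astype(int); T+=[draw(g,[((*d,.033),.01),((*d,.013),.03),((p[0],p[1],.033),.002)],6,(q[0],q[1],33))]
cv2.imwrite('pics/d8.png',cv2.resize(np.vstack([np.hstack(B),np.hstack(T)]),(600,600)))
E
```

```text
[ 0.63498854 -0.23060815  0.08490431] [ 3.14101218e+00 -2.34491428e-03  5.54883858e-04] 21.15 [ 0.37  0.77 -0.18  1.56  0.17  0.83 -1.44] 0.05965104264657492
```

View pics/d8.png

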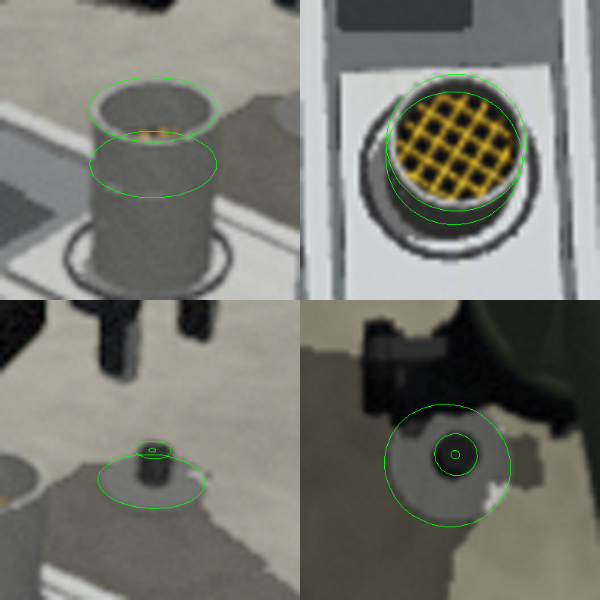

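The coarse sieve is seated (rim at (152,110) and (455,142) on the circles). The lid's knob lies right below the TCP. I'm descending and gripping the knob.

>>> servo_tool(plan=[[6,0,0,3,0,0,0],[6,0,0,5.5,0,0,0],[6,0,0,6.8,0,0,0],[6,0,0,6.8,0,0,0],[6,0,0,6.8,0,0,0]])

```text
clock: 21.75
position: [0.6346, -0.2312, 0.016]
tool_rot: [3.141, -0.001, -0.0]
force: [0.3, 0.1, 0.3]
grip_width: 0.0601
finger_force: 0.0
```

>>> servo_tool(plan=[[1.5,0,0,0,0,0,0],[1.5,0,0,0,0,0,0],[1.5,0,0,0,0,0,0],[1.5,0,0,0,0,0,0],[1.5,0,0,0,0,0,0],[1.5,0,0,0,0,0,0],[1.5,0,0,0,0,0,0]])

```text
clock: 22.45
position: [0.6345, -0.2312, 0.0159]
tool_rot: [3.141, -0.001, -0.0]
force: [-1.3, -0.3, 7.4]
grip_width: 0.0185
finger_force: 29.1
```

>>> servo_tool(plan=[[1.5,0,0,-4,0,0,0],[1.5,0,0,-8,0,0,0],[1.5,-1,0,-12,0,0,0],[1.5,-2.5,-1,-16,0,0,0],[1.5,-4.5,-4,-17.4,0,0,0],[1.5,-4.5,-8,-17.4,0,0,0],[1.5,-4.5,-12,-17.4,0,0,0],[1.5,-4.5,-16,-17.4,0,0,0],[1.5,-4.5,-19.1,-17.4,0,0,0],[1.5,-4.5,-19.1,-17.4,0,0,0]])

```text
clock: 23.45
position: [0.5892, -0.0349, 0.1894]
tool_rot: [-3.14, -0.001, 0.006]
force: [1.0, -0.2, -1.2]
grip_width: 0.0187
finger_force: 29.7
```

>>> servo_tool(plan=[[1.5,0,0,2,0,0,0],[1.5,0,0,3.5,0,0,0],[1.5,0,0,3.5,0,0,0],[1.5,0,0,3.5,0,0,0]])

```text
clock: 23.85
position: [0.5892, -0.0405, 0.1544]
tool_rot: [3.142, 0.0, -0.001]
force: [0.7, 0.9, -0.6]
grip_width: 0.0183
finger_force: 29.7
```

```bash
python3 - <<'E'
from workcell import bot
from h import *
s=bot.observe(); print(s['position'],s['tool_rot'],s['clock'],s['force'],s['grip_width'])
p=s['position']; B=[]
c=(.5895,-.0393)
for g in(bot.grab_frame('side'),):
  q=proj(g,(*c,.135))[0].astype(int); B+=[draw(g,[((*c,.116),.03),((p[0],p[1],p[2]-.008),.03),((p[0],p[1],p[2]-.003),.03)],8,(q[0],q[1],33))]
cv2.imwrite('pics/d9.png',np.hstack(B))
E
```

```text
[ 0.58918898 -0.04046464  0.15437226] [ 3.14151340e+00  2.07668546e-05 -7.20177645e-04] 23.85 [ 0.68205743  0.85763071 -0.55209897] 0.018264208118787706
```

View pics/d9.png

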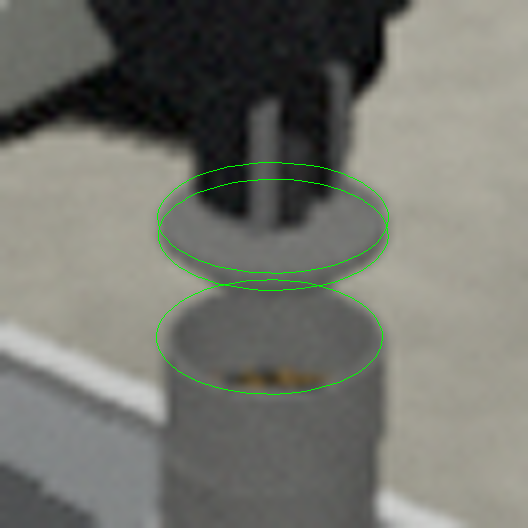

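The lid hangs level and centred over the coarse sieve (lid centre around (273,227), rim around (270,337)). I'm lowering.

>>> servo_tool(plan=[[1.5,0,-0.05,1,0,0,0],[1.5,0,-0.05,2,0,0,0],[1.5,0,-0.05,2.5,0,0,0],[1.5,0,-0.05,2.8,0,0,0],[1.5,0,-0.05,3.0,0,0,0],[1.5,0,-0.05,3.0,0,0,0]])

```text
clock: 24.5
position: [0.5893, -0.0396, 0.124]
tool_rot: [3.142, -0.0, -0.0]
force: [-1.1, -0.0, -1.3]
grip_width: 0.0186
finger_force: 29.7
```

>>> servo_tool(plan=[[5,0,0,0,0,0,0],[5,0,0,0,0,0,0],[5,0,0,0,0,0,0],[5,0,0,-1,0,0,0],[5,0,0,-4,0,0,0],[5,0,0,-8,0,0,0],[5,0,0,-10,0,0,0],[5,-4,0,-10,0,0,0],[5,-8,0,-10,0,0,0],[5,-8,0,-10,0,0,0]])

```text
clock: 25.5
position: [0.5052, -0.04, 0.2249]
tool_rot: [3.141, 0.001, -0.001]
force: [1.1, -0.3, -0.8]
grip_width: 0.05
finger_force: 0.0
```

>>> servo_tool(plan=[[0,-4,0.4,0,0,0,0],[0,-7.5,0.4,0,0,0,0],[0,-7.5,0.4,4,0,0,0],[0,-7.5,0.4,8,0,0,0],[0,-7.5,0.4,12,0,0,0],[0,-7.5,0.4,12,0,0,0],[0,-7.5,0.4,12,0,0,0]])

```text
clock: 26.2
position: [0.4345, -0.0434, 0.1048]
tool_rot: [-3.142, 0.001, -0.0]
force: [0.3, 0.9, 0.3]
grip_width: -0.0004
finger_force: 0.0
```

```bash
python3 - <<'E'
from workcell import bot
from h import *
s=bot.observe(); print(s['position'],s['tool_rot'],s['clock'],s['qpos'].round(2),s['grip_width'])
f=bot.grab_frame('side');t=bot.grab_frame('top')
p=s['position']; c=(.5895,-.0393);d=(.488,-.0435)
pickle.dump((f,t),open('p10.pkl','wb'))
T=[]
for g in(f,t):
  q=proj(g,((c[0]-.03),c[1],.09))[0].astype(int)
  T+=[draw(g,[((*c,.116),.03),((*c,.121),.03),((*c,.141),.01),((*d,.075),.008)],5,(q[0],q[1],40))]
cv2.imwrite('pics/d10.png',np.hstack(T))
E
```

```text
[ 0.43445107 -0.04340822  0.10480551] [-3.14159215e+00  6.57999900e-04 -1.03996451e-04] 26.2 [ 0.14  0.45 -0.22  2.18  0.18  0.53 -1.79] -0.00035903081956157717
```

View pics/d10.png

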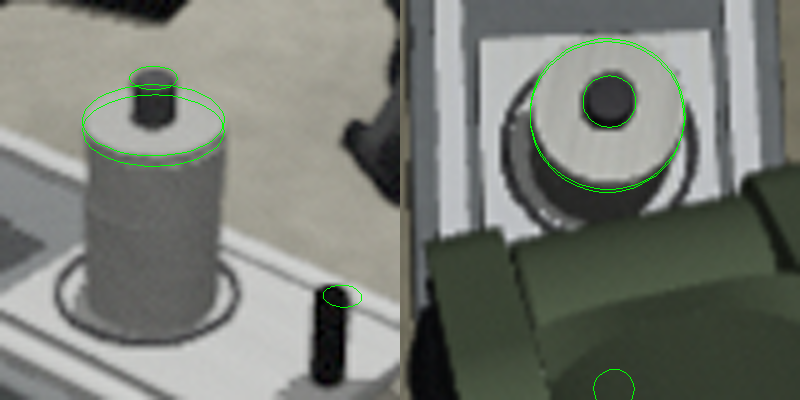

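The stack stands seated with the lid on it. The handle top at (331,293) sits about 5 mm farther home than first measured, so the handle is at x ≈ 0.493. I'm lowering the closed fingers behind the handle and pushing gently.

>>> servo_tool(plan=[[0,0,0,3,0,0,0],[0,0,0,6,0,0,0],[0,0,0,6,0,0,0],[0,1.5,0,6,0,0,0],[0,2.5,0,6,0,0,0],[0,3,0,6,0,0,0],[0,3.4,0,6,0,0,0],[0,3.7,0,6,0,0,0],[0,4,0,6,0,0,0],[0,4.3,0,6,0,0,0]])

```text
clock: 27.3
position: [0.4769, -0.0435, 0.044]
tool_rot: [3.142, 0.001, -0.0]
force: [-1.4, -0.3, 0.7]
grip_width: 0.0003
finger_force: 0.9
```

>>> servo_tool(plan=[[0,0.3,0,0,0,0,0],[0,0.6,0,0,0,0,0],[0,0.9,0,0,0,0,0],[0,1.2,0,0,0,0,0],[0,1.5,-0.1,0,0,0,0],[0,1.8,-0.1,0,0,0,0],[0,2.1,-0.1,0,0,0,0],[0,2.4,-0.1,0,0,0,0],[0,2.7,-0.1,0,0,0,0],[0,3,-0.1,0,0,0,0]])

```text
clock: 28.3
position: [0.5074, -0.0424, 0.0439]
tool_rot: [-3.141, -0.0, -0.0]
force: [-0.4, 1.7, 0.7]
grip_width: 0.0002
finger_force: 0.9
```

```bash
python3 - <<'E'
from workcell import bot
from h import *
s=bot.observe(); print(s['position'],s['clock'],s['force'])
f=bot.grab_frame('side');t=bot.grab_frame('top')
g=f; q=(310,220)
a=cv2.resize(f['frame'][120:320,200:400],(400,400),interpolation=cv2.INTER_CUBIC)
b=cv2.resize(t['frame'][80:280,240:440],(400,400),interpolation=cv2.INTER_CUBIC)
cv2.imwrite('pics/d11.png',np.hstack([a,b]))
t0=pickle.load(open('top0.pkl','rb'))
for m in((327.5,127),(333,263.5)): print(at(t0,*m,.02))
E
```

```text
[ 0.50737319 -0.04244301  0.04394589] 28.3 [-0.3822708   1.72679436  0.7108266 ]
[ 0.79921564 -0.03316542  0.02      ]
[ 0.49686878 -0.04500233  0.02      ]
```

View pics/d11.png

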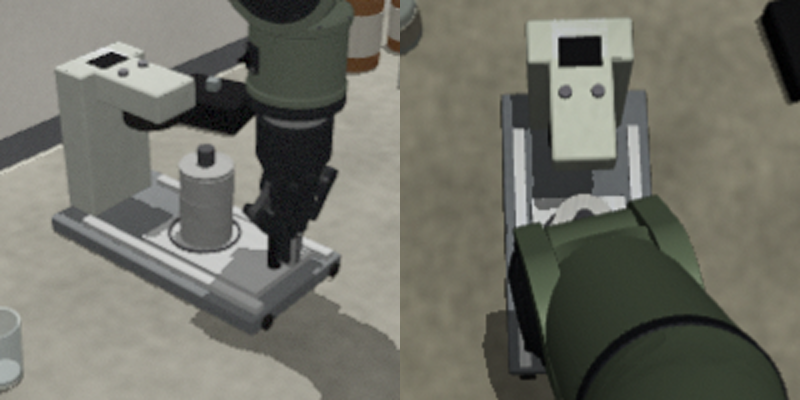

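The stack still stands and the cradle is moving, with the tool behind the handle at (285,250). The slide yaw is confirmed at 0.039 rad. Home should come at a TCP x of about 0.584.

>>> servo_tool(plan=[[0,0.4,0,0,0,0,0],[0,0.8,0,0,0,0,0],[0,1.3,-0.1,0,0,0,0],[0,1.8,-0.1,0,0,0,0],[0,2.3,-0.1,0,0,0,0],[0,2.8,-0.1,0,0,0,0],[0,3.3,-0.1,0,0,0,0],[0,3.8,-0.2,0,0,0,0],[0,4.3,-0.2,0,0,0,0],[0,4.8,-0.2,0,0,0,0]])

```text
clock: 29.4
position: [0.5555, -0.0404, 0.0439]
tool_rot: [-3.141, 0.0, -0.0]
force: [-2.1, 1.0, -0.0]
grip_width: 0.0001
finger_force: 1.0
```

>>> servo_tool(plan=[[0,0.3,0,0,0,0,0],[0,0.6,0,0,0,0,0],[0,0.9,0,0,0,0,0],[0,1.2,0,0,0,0,0],[0,1.5,-0.1,0,0,0,0]])

```text
clock: 29.9
position: [0.5703, -0.0399, 0.0439]
tool_rot: [3.141, 0.0, -0.001]
force: [-1.9, -1.4, -0.1]
grip_width: 0.0001
finger_force: 0.8
```

>>> servo_tool(plan=[[0,0.2,0,0,0,0,0],[0,0.4,0,0,0,0,0],[0,0.6,0,0,0,0,0],[0,0.8,0,0,0,0,0],[0,1,0,0,0,0,0]])

```text
clock: 30.4
position: [0.5803, -0.0394, 0.0439]
tool_rot: [-3.141, 0.0, -0.0]
force: [-1.7, 1.3, 0.3]
grip_width: 0.0001
finger_force: 0.9
```

>>> servo_tool(plan=[[0,0.15,0,0,0,0,0],[0,0.3,0,0,0,0,0],[0,0.45,0,0,0,0,0],[0,0.6,0,0,0,0,0]])

```text
clock: 30.8
position: [0.5825, -0.0395, 0.0436]
tool_rot: [3.141, 0.008, -0.0]
force: [-34.1, 4.4, 27.5]
grip_width: -0.0001
finger_force: 17.1
```

Force rose to 34 N at x = 0.5825, as predicted for the stop. I'm backing off and checking.

>>> servo_tool(plan=[[0,-0.4,0,0,0,0,0],[0,-1,0,0,0,0,0],[0,-4,0,0,0,0,0],[0,-8,0,0,0,0,0],[0,-12,0,-2,0,0,0],[0,-14,2,-6,0,0,0],[0,-14,7,-10,0,0,0],[0,-14,12,-14,0,0,0],[0,-14,17,-14,0,0,0],[0,-14,20,-14,0,0,0]])

```text
clock: 31.8
position: [0.4465, -0.2381, 0.1857]
tool_rot: [3.14, -0.004, -0.0]
force: [0.9, 0.5, 0.3]
grip_width: -0.0002
finger_force: 0.0
```

```bash
python3 - <<'E'
from workcell import bot
from h import *
s=bot.observe(); print(s['position'],s['clock'],s['force'])
f=bot.grab_frame('side');t=bot.grab_frame('top')
a=cv2.resize(f['frame'][120:320,200:400],(400,400),interpolation=cv2.INTER_CUBIC)
b=cv2.resize(t['frame'],None,fx=.625,fy=.625,interpolation=cv2.INTER_AREA)
b=cv2.copyMakeBorder(b,50,50,0,0,cv2.BORDER_CONSTANT)
cv2.imwrite('pics/d12.png',np.hstack([a,b]))
E
```

```text
[ 0.44645082 -0.23812638  0.18566925] 31.8 [0.94649685 0.48659768 0.31567651]
```

View pics/d12.png

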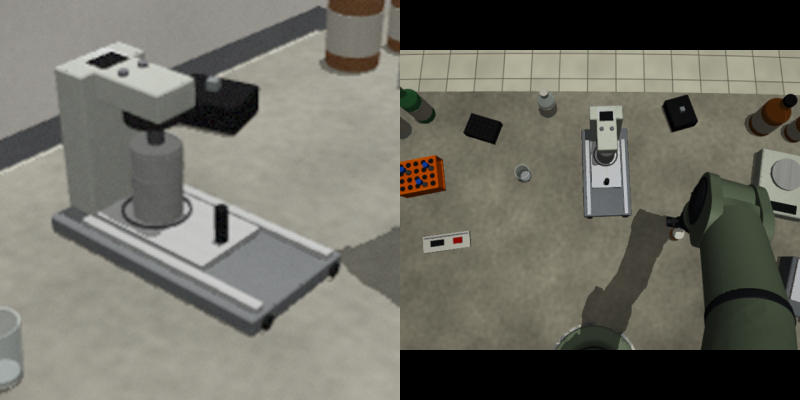

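The stack stands seated under the clamp head (around (155,180)), the cradle is home, and the beaker and vial are in place. I'm handing in.

```bash
python3 -c "
from workcell import bot
print(bot.job_done())"
```

```text
the job is handed in; nothing more can be done
None
```

The job is handed in at about 32 s: the pan, fine sieve, coarse sieve and lid are seated in order, the cradle is against its stop under the clamp head, and the beaker and vial still stand. On the first try at the fine sieve a finger caught its rim, but it stayed upright and the second grasp was clean.

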